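# Set the practice portafilter to its mark and tamp it

### The job

Get the practice portafilter on the coffee tray ready: push it round on its cradle until its handle points straight at the green dot (not the red one). Then put the steel tamper into the basket, press it squarely down until the sprung copper plate bottoms out, hold it there a moment, and let go, leaving the tamper standing upright in the basket and the handle still pointing at the green dot. Leave the cup, brush, mug and jug where they are.

Things in the scene. Friction and masses are not known exactly. Their poses are not given: they have to be found in the camera images.
- tray: Pale wooden coffee tray, 330 x 400 mm, 14 mm thick, fixed to the worktop, its place and yaw vary. Its origin is at worktop height, straight under the cradle's upright axis; the tray reaches 210 mm to its own -x (towards the robot), 120 mm to its +x and 200 mm to either side in y. On the axis stands a fixed cradle (68 mm wide rubber foot, then a 48 mm post) up to z = 45 mm.
- portafilter: Steel portafilter on the cradle; it only turns about the cradle's axis, up to 1.4 rad either way from the tray's -x, stiffly (0.25 N m), and stays where left. Handle along its own -x, starting roughly midway between the dots. Origin on the axis at the basket's underside, 45 mm above the worktop; z up. Round basket 74 mm wide, 66 mm bore, rim 36 mm above the origin (81 mm above the worktop).
- handle_tip (a point): Far end of the portafilter's handle, on its centreline, 150 mm from the axis and 63 mm above the worktop. The handle is a level black bar, 28 mm in diameter, from 50 to 150 mm from the axis, with a thin white line along its top.
- green_dot: Flat green dot, 30 mm in diameter, 1.5 mm thick, fixed on the tray top (14 mm above the worktop) about 174 to 202 mm from the cradle's axis, 40 to 55 degrees to one side or the other of the tray's -x direction. Origin at its centre. The handle must point at this one.
- red_dot: Flat red dot of the same size on the other side of the tray; the wrong one. Origin at its centre.
- plate (a joint): How far the sprung plate in the basket is pressed down: 0 at rest (top), 0.010 m fully bottomed. The spring takes about 6 N to start and 14 N to bottom.
- plate_top (a point): Centre of the top of the copper plate, a level disc 63 mm in diameter inside the basket; at rest it lies 12 mm below the rim (69 mm above the worktop). It moves only straight down.
- tamper: Loose steel tamper, standing upright on the tray on one side of the cradle or the other, 92 mm tall, about 0.25 to 0.45 kg. Origin at the centre of its flat underside, z up along its axis. Foot: 55 mm in diameter up to 20 mm high; neck 24 mm; handle: straight cylinder, 34 mm in diameter from 45 to 92 mm above the underside (grip it here).
- cup: Blue espresso cup, 68 mm wide, 62 mm tall, standing on the tray across the cradle from the tamper; leave it alone. Origin at the centre of its underside.
- brush: Cleaning brush, 130 mm long, lying on the tray behind the cradle (further from the robot); leave it alone. Origin at the middle of its underside.
- mug: White mug, 80 mm wide, 95 mm tall, on the worktop left of the tray; leave it alone. Origin at the centre of its underside.
- milk_jug: Steel milk jug, 84 mm wide, 100 mm tall, on the worktop right of the tray; leave it alone. Origin at the centre of its underside.
Not all that is in view belongs to the job. What is shaped like the tamper but pink or turquoise is not meant.

How it is judged:
On the way, in this order (a step that is already met when the one before it is completed fails the run):
1. the handle points at the green dot (its centreline passes within 14 mm of the dot's centre) (y of green_dot in the frame of portafilter between -0.014 and 0.014 m and x of green_dot in the frame of portafilter below -0.1 m), for 0.2 s.
2. the handle still pointing at the green dot, the tamper stands upright (within 0.12 rad) on the plate, in the basket, and the plate is bottomed out (pressed more than 8 of its 10 mm) for 0.3 s (all of step 1 and horizontal distance between tamper and plate_top below 0.01 m and z of tamper in the frame of plate_top between -0.005 and 0.005 m and angle between tamper's own z axis and vertical below 0.12 rad and value of joint plate above 0.008 m), for 0.3 s.
At the end, for the whole second after the job is handed in: The handle's centreline passes within 14 mm of the green dot's centre; the tamper, let go, stands at rest in the basket on the plate (within 10 mm of its centre, its underside within 5 mm of the plate, within 0.12 rad of upright) and the plate has sprung back up (pressed less than 4 mm) (all of step 1 and horizontal distance between tamper and plate_top below 0.01 m and z of tamper in the frame of plate_top between -0.005 and 0.005 m and angle between tamper's own z axis and vertical below 0.12 rad and value of joint plate below 0.004 m and linear speed of each of tamper, portafilter below 0.02 m/s); the robot touches nothing.
It fails at once if the cup, brush, mug or milk jug is moved more than 40 mm (distance of any of cup, brush, mug, milk_jug from where it was at the start of the episode above 0.04 m).
It also fails if it takes over 64 s, if anything falls off the work surface, if the arm or the gripper's body presses on something with over 40 N, if the wrist force passes 120 N, or if a joint passes its speed limit or range.

### The arm

A 6-joint arm with a two-finger parallel gripper is mounted at the origin on the work surface. World frame = base frame: x ahead of the robot, y to its left, z up, the work surface at z = 0. Lengths are in m, angles in rad, forces in N, time in s.
With the tool pointing down it reaches from about 0.35 to 0.975 m from the base axis. Payload 4.9 kg.
Tool frame: the origin (TCP) lies on the front face of the gripper's body, between the roots of the fingers; the fingertips stand ctrl.finger_overhang ahead of it and the grasp point (between the pads) lies 54 mm ahead of it (ctrl.finger_overhang is the distance from the TCP to the fingertips, in m); z points along the fingers, y is the line along which they close (so a half turn about z gives the same grasp; the last joint's range is limited). The gripper opens to 85 mm and grips with 20 to 120 N. Pads are 22 mm wide; open, the fingers measure 114 mm over their backs; the gripper's body (76 mm by 85 mm) begins 54 mm behind the grasp point. The pads swing forward as they close: fully open they stand 13 mm farther back than shut.
Start: joints at [-0.119, 0.053, 1.613, -0, 1.476, -0.119], TCP at [0.625, 0, 0.304] pointing down, gripper open.
Joint ranges: [-3.01, 3.01], [-1.01, 2.22], [0.06, 2.58], [-1.02, 4.17], [0.09, 2.62], [-3.14, 3.14]. Speed limits (rad/s): [2.57, 2.57, 3.14, 3.14, 3.14, 3.14].

### API

Orientations are given as a rotation vector (axis times angle).
In Python, from station import ctrl, vision gives the robot as it stands. The module is installed in compiled form; this text tells all that it offers.
- The arm moves only by the tool drive_tool, never from a script. Its argument "rows" is a list of rows, each a list of 2 entries, a list of its own where there are three numbers: the shift along the tool's x, y, z in m, then the turn about the tool's z in rad. A call has 1 to 10 rows; each row shifts and turns the commanded pose from where the row before left it, along the tool's axes as they then stand; what a row does not reach is not made up. A row lasts 1/10 s, in which the tool goes at most 50 mm and 8.59 degrees, less where a joint would pass 70% of its speed; a pose out of reach is approached as far as the arm can. A call with a gripper value outside its range is refused whole. "jaw" is the closure, from 0 (fully open) to 1 (shut), set as the call begins (left out, the last holds). The fingers move at their own pace and stop on an object; "grip_force" is the grip in N (left out, the last holds). Time passes only in rows, so rows that do not move let the fingers close. It gives the time, the measured TCP pose, the force, the opening and the grip force at its end, in the units of the state.
- ctrl.get_obs(): the state, without advancing time (a new reading comes with each control period).
- vision.get_image(name): name is "scene" or "side" or "wrist"; returns a dict with "image" (480x640x3 uint8, blue, green, red), "vertical_fov" (degrees; the focal length in pixels is half the picture's height over the tangent of half this angle, whatever the lens; pixels are square), "cx", "cy" (the principal point, pixels), "R" (3x3) and "t" (3): a world point X has camera coordinates R X + t. Camera axes: x right, y down, z forward; pixel columns grow to the right and rows downward; lengths in m; the calibration is good to about 2 mm. A picture is of the moment at which its call begins. There is no depth.
- ctrl.finish_job(): hands the job in; it is judged then, once.
The state is a dict: "t": time; "q": joint angles; "dq": joint speeds; "effort": joint torques, N m; "tool_pos": TCP position; "tool_rot": TCP orientation; "contact_force": force on the tool from outside, world axes, zero at the start; "wrist_torque": the same for the moment, N m; "opening": finger opening in m; "grip_force": force on a finger pad.
Only numpy, scipy, OpenCV 4.12 (cv2) and the standard library are available. Lean on these libraries where they do the work, as an engineer would, in place of code of your own. Each camera call takes 0.05 s, during which the arm holds its last target. There are 200 camera calls.

## Working session

There is one attempt and no reset: what is moved stays moved. The work goes in short steps, Python scripts to look and compute and a tool call to move; the robot and the scene stay as the last step left them, time stands still between calls to the robot, and variables do not carry over. Pictures are saved under pics/ and viewed, at most 10 in all, crops included, and the job is handed in when it is done.

Besides the shell and the picture viewer there is one more tool, called after ">>>" by a JSON object that holds its "name" and its "arguments". drive_tool: Moves the arm, as the interface text tells. Its arguments: {"type":"object","properties":{"rows":{"type":"array","items":{"type":"array"}},"jaw":{"type":"number"},"grip_force":{"type":"number"}},"required":["rows"]}

```bash
mkdir -p pics
cat > h.py <<'E'
import numpy as np, cv2
from station import ctrl, vision
def get(n):
    d=vision.get_image(n); d['f']=240/np.tan(np.radians(d['vertical_fov'])/2); d['R']=np.array(d['R']); d['t']=np.array(d['t']); return d
def back(d,u,v,z):
    r=d['R'].T@np.array([(u-d['cx'])/d['f'],(v-d['cy'])/d['f'],1]); c=-d['R'].T@d['t']
    return c+r*(z-c[2])/r[2]
def proj(d,X):
    p=d['R']@np.array(X)+d['t']; return d['f']*p[0]/p[2]+d['cx'],d['f']*p[1]/p[2]+d['cy']
E
python3 - <<'E'
from h import *
o=ctrl.get_obs();print(o['tool_pos'],o['tool_rot'],o['t'],o['opening'],ctrl.finger_overhang)
for n in('scene','side','wrist'):
    d=get(n);cv2.imwrite(f'pics/{n}0.png',d['image']);print(n,d['f'],-d['R'].T@d['t'],d['R'][2])
E
```

```text
[6.24513441e-01 5.88131347e-05 3.02637278e-01] [-2.22028475e+00 -2.22026106e+00  2.03300105e-03] 0.0 0.08544882266518132 0.0726
scene 495.14990726856826 [1.10976874 0.88512921 0.92331582] [-0.4123751  -0.64177824 -0.64658137]
side 559.2894343079315 [ 0.08523517 -0.6244185   1.02454808] [ 0.36882227  0.51197831 -0.77578885]
wrist 347.0017521118169 [0.62478608 0.06575273 0.3733431 ] [-0.00155553 -0.25907206 -0.96585674]
```

View pics/scene0.png

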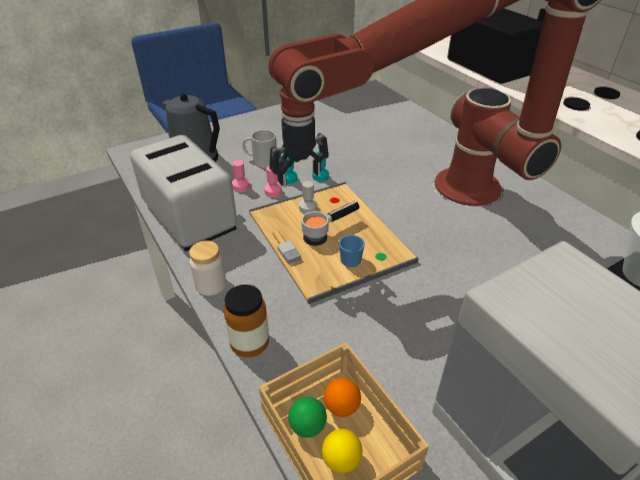

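View pics/side0.png

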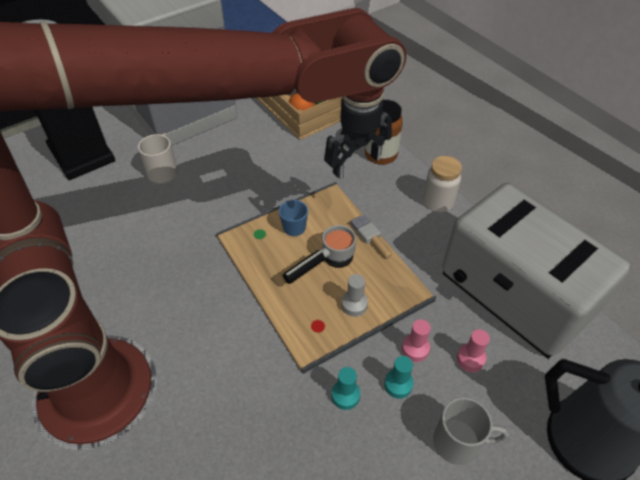

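The side view shows the steel tamper on the tray at (355,295). The look-alikes are pink at (418,340) and (475,350), and turquoise at (346,388) and (400,376). The steel one on the tray fits the description. The green dot is at (260,234), the red at (318,326), the basket at (339,242), and the handle tip at about (290,276). I'll check these in a close crop.

Run:
```python
from h import *
d=get('side');s=get('scene')
im=d['image'];c=cv2.resize(im[180:380,210:450],None,fx=3,fy=3,interpolation=cv2.INTER_CUBIC)[:600]
cv2.imwrite('pics/c1.png',c)
for n,e in(('side',d),('scene',s)):
    hsv=cv2.cvtColor(e['image'],cv2.COLOR_BGR2HSV)
    for nm,lo,hi in(('g',(45,120,40),(80,255,255)),('r',(0,190,90),(5,255,255)),('r2',(174,190,90),(180,255,255)),('copper',(5,110,120),(12,200,255)),('blue',(98,120,40),(112,255,255))):
        m=cv2.inRange(hsv,lo,hi);k,l,st,ce=cv2.connectedComponentsWithStats(m)
        for i in range(1,k):
            if st[i,4]>25: print(n,nm,st[i,4],ce[i].round(1),back(e,*ce[i],0.0155 if nm!='copper' else .069).round(4))
```

```text
side g 64 [259.3 233.8] [0.4574 0.1361 0.0155]
side r 103 [317.5 325.8] [ 0.4259 -0.1439  0.0155]
side copper 226 [300.2 102.3] [0.7755 0.4311 0.069 ]
side copper 393 [338.5 239.3] [ 0.5715 -0.0185  0.069 ]
side copper 55 [317.9 325.6] [ 0.4086 -0.1693  0.069 ]
side blue 1380 [248.8  15.1] [0.9414 0.9919 0.0155]
scene g 62 [380.4 256.1] [0.4587 0.1366 0.0155]
scene g 1219 [307.  416.5] [0.8626 0.4349 0.0155]
scene r 35 [334.2 200. ] [ 0.4273 -0.1423  0.0155]
scene copper 616 [388.8  19.2] [-0.692  -1.3302  0.069 ]
scene copper 117 [298.7  42.9] [-0.0833 -1.2587  0.069 ]
scene copper 80 [347.7  41. ] [-0.3055 -1.1601  0.069 ]
scene copper 417 [301.8  57.9] [ 9.0000e-04 -1.0821e+00  6.9000e-02]
scene copper 268 [501.3 119. ] [-0.335  -0.1849  0.069 ]
scene copper 172 [519.4 137. ] [-0.2877 -0.0572  0.069 ]
scene copper 327 [448.5 188.4] [0.1417 0.0474 0.069 ]
scene copper 189 [314.8 221. ] [ 0.5659 -0.0277  0.069 ]
scene blue 7017 [186.7  69.9] [ 0.4625 -1.3467  0.0155]
scene blue 593 [351.3 250. ] [0.5119 0.0753 0.0155]
```

View pics/c1.png

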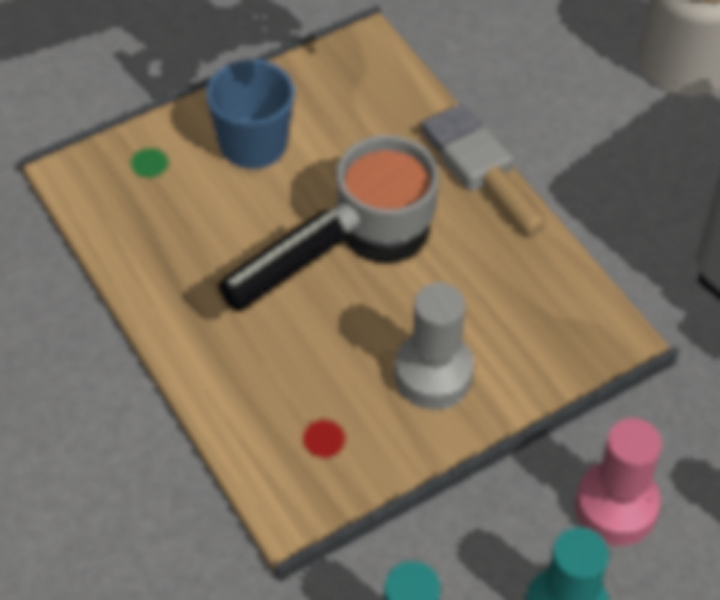

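The crop confirms the grey steel tamper on the tray, with its top at crop (439,302). The basket rim is centred at about (387,178), the white line runs from (345,222) to (232,283), and the cup sits between the dot and the basket.

Run:
```python
from h import *
d=get('side')
f=lambda n,u,v,z:print(n,back(d,210+u/3,180+v/3,z).round(4))
f('rim',387,178,.081);f('tamptop',439,302,.106);f('footbot',434,372,.014+.0);f('foottop',435,362,.034)
f('line in',345,222,.077);f('line out',232,283,.077);f('cuprim',251,90,.076)
d=get('wrist');print(proj(d,[.571,-.02,.081]),proj(d,[.55,-.12,.1]))
cv2.imwrite('pics/w1.png',d['image'])
```

```text
rim [ 0.5662 -0.0267  0.081 ]
tamptop [ 0.5181 -0.1477  0.106 ]
footbot [ 0.5215 -0.1456  0.014 ]
foottop [ 0.5185 -0.149   0.034 ]
line in [ 0.5197 -0.0392  0.077 ]
line out [ 0.4248 -0.0371  0.077 ]
cuprim [0.536  0.1054 0.076 ]
(np.float64(258.9164098153985), np.float64(244.4564687894063)) (np.float64(237.0154882878745), np.float64(356.8411332188183))
```

View pics/w1.png

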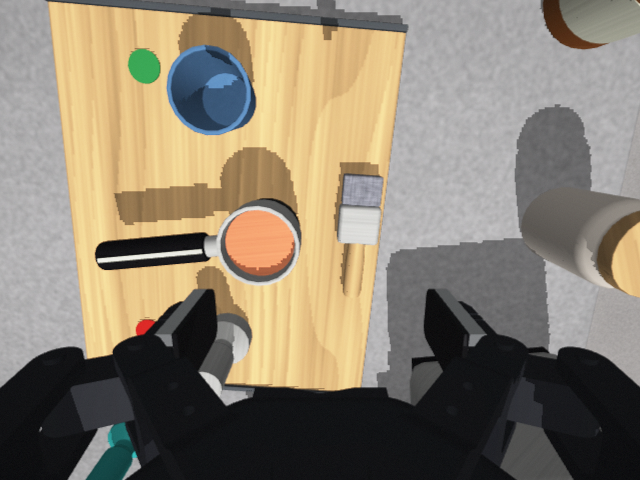

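The wrist view shows the rim centred at about (259,242), the green dot at (145,66), the white line from (104,260) to (208,247), and the cup rim centred at about (209,89). The tamper is partly hidden by a finger.

Run:
```python
from h import *
d=get('wrist')
A=back(d,259,242,.081);G=back(d,145,66,.0155);o=back(d,104,260,.077);i=back(d,208,247,.077);C=back(d,209,89,.076)
for n,e in zip('AGoiC',(A,G,o,i,C)):print(n,e.round(4))
cop=cv2.inRange(cv2.cvtColor(d['image'],cv2.COLOR_BGR2HSV),(3,90,120),(15,200,255));M=cv2.moments(cop[180:300,200:320]);print('cop',back(d,200+M['m10']/M['m00'],180+M['m01']/M['m00'],.069))
a=lambda v:np.degrees(np.arctan2(v[1],v[0]))
print('dot ang',a(G-A),np.hypot(*(G-A)[:2]),'line',a(o-i),a(o-A),np.hypot(*(o-A)[:2]),'cup-axis',(C-A)[:2])
```

```text
A [ 0.5713 -0.0178  0.081 ]
G [0.4592 0.1365 0.0155]
o [ 0.4298 -0.036   0.077 ]
i [ 0.5247 -0.0236  0.077 ]
C [0.5361 0.1078 0.076 ]
cop [ 0.56899405 -0.02176127  0.069     ]
dot ang 125.9867426888585 0.19065629422919117 line -172.60091862633593 -172.68840600307942 0.14266122656536176 cup-axis [-0.03513548  0.12556915]
```

>>> {"name": "drive_tool", "arguments": {"rows": [[[-0.017,-0.041,0],0],[[-0.017,-0.041,0],0],[[-0.017,-0.041,0],0],[[-0.017,-0.041,0],0],[[0,0,0.04],-0.127],[[0,0,0.04],0],[[0,0,0.04],0],[[0,0,0.03],0],[[0,0,0.02],0],[[0,0,0.009],0]], "jaw": 1}}

```text
t: 1.4
tool_pos: [0.4596, -0.0676, 0.1225]
tool_rot: [-2.074, -2.355, 0.003]
contact_force: [-0.5, 1.0, 0.3]
opening: 0.0001
grip_force: 0.0
```

>>> {"name": "drive_tool", "arguments": {"rows": [[[0.01016,-0.00261,0],0.0873],[[0.01016,-0.00261,0],0.0873],[[0.01016,-0.00261,0],0.0873],[[0.01016,-0.00261,0],0.0873],[[0.01016,-0.00261,0],0.0873],[[0.01016,-0.00261,0],0.0873],[[0.01016,-0.00261,0],0.0873],[[0.01016,-0.00261,0],0.0873],[[0.01016,-0.00261,0],0.0873],[[0.01016,-0.00261,0],0.0873]]}}

```text
t: 2.4
tool_pos: [0.4633, 0.0334, 0.1261]
tool_rot: [2.878, 1.253, 0.002]
contact_force: [-0.4, -2.6, -0.6]
opening: 0.0001
grip_force: 1.0
```

Run:
```python
from h import *
d=get('side');cv2.imwrite('pics/s2.png',cv2.resize(d['image'][180:380,210:450],None,fx=3,fy=3,interpolation=cv2.INTER_CUBIC))
w=get('wrist');cv2.imwrite('pics/w2.png',w['image'])
A=np.array([.570,-.019,.077])
for th in(150,145,140,135,126):
    e=lambda r:A+r*np.array([np.cos(np.radians(th)),np.sin(np.radians(th)),0])
    print(th,[(np.array(proj(d,e(r)))-[210,180])*3 for r in(.05,.15)])
```

```text
150 [array([316.4019904 , 177.39070003]), array([178.79828826, 187.40320187])]
145 [array([316.11855657, 172.75295632]), array([178.8752327 , 173.41282757])]
140 [array([316.35711394, 168.13350758]), array([180.50847417, 159.60247892])]
135 [array([317.11236045, 163.56718876]), array([183.65477149, 146.07189989])]
126 [array([319.74245899, 155.58944944]), array([192.95692859, 122.71698697])]
```

View pics/s2.png

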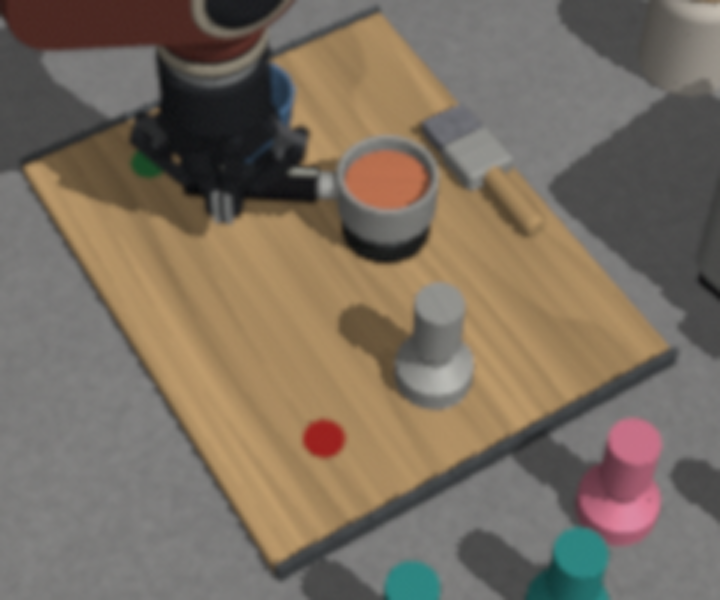

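The side view shows the closed fingers (222,200) against the handle, which has turned most of the way. The cup is partly hidden behind the gripper. I'll check the angle with the wrist view.

View pics/w2.png

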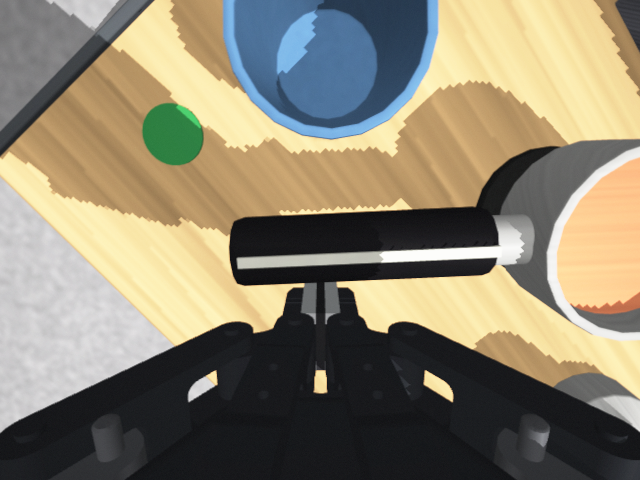

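The wrist view shows the fingers against the handle, the white line from (240,263) to (495,253), the dot at (173,134), and a gap to the cup at (330,137).

Run:
```python
from h import *
w=get('wrist');o=ctrl.get_obs();print(o['tool_pos'],o['contact_force'])
a=lambda v:np.degrees(np.arctan2(v[1],v[0]))
O=back(w,238,264,.077);I=back(w,495,253,.077);G=back(w,173,134,.0155);C=back(w,330,137,.076)
print(O,I,G,C,'line',a(O-I))
for A in((.570,-.019,0),(.571,-.018,0),(.569,-.021,0)):print(a(G-A),a(O-A),a(I-A),np.hypot(*(O-A)[:2]))
u=(O-I)[:2]/np.linalg.norm((O-I)[:2]);
print('axis off line',np.cross(u,np.array([.570,-.019])-I[:2]))
```

```text
[0.46315226 0.0338206  0.1258772 ] [-0.03069515 -0.30538109 -1.57392821]
[0.45731528 0.07159338 0.077     ] [0.52875008 0.01151723 0.077     ] [0.45712008 0.13582044 0.0155    ] [0.51194684 0.08185123 0.076     ] line 139.9364089489139
126.09587130026732 141.20230450396264 143.5054778867937 0.14458563378419176
126.5141456087903 141.75883705471753 145.06053948798998 0.14474525269510735
125.5050815812672 140.33921728572602 141.06583926332576 0.1450758752160377
axis off line -0.0031942216705194634<stdin>:8: DeprecationWarning: Arrays of 2-dimensional vectors are deprecated. Use arrays of 3-dimensional vectors instead. (deprecated in NumPy 2.0)
```

>>> {"name": "drive_tool", "arguments": {"rows": [[[0.00695,-0.00132,0],0.0611],[[0.00695,-0.00132,0],0.0611],[[0.00695,-0.00132,0],0.0611],[[0.00695,-0.00132,0],0.0611],[[0,0,0],0],[[0,0,0],0],[[-0.02,0,0],0],[[-0.02,0,-0.04],0],[[-0.02,0,-0.05],0],[[0,0,0],0]]}}

```text
t: 3.55
tool_pos: [0.4328, 0.0226, 0.219]
tool_rot: [3.004, 0.897, 0.02]
contact_force: [1.0, 0.1, 1.3]
opening: -0.0003
grip_force: 0.0
```

Run:
```python
from h import *
w=get('wrist');cv2.imwrite('pics/w3.png',w['image']);o=ctrl.get_obs();print(o['tool_pos'],o['contact_force'])
hsv=cv2.cvtColor(w['image'],cv2.COLOR_BGR2HSV);m=cv2.inRange(hsv,(45,120,40),(80,255,255));M=cv2.moments(m);g=(M['m10']/M['m00'],M['m01']/M['m00']);print(g,back(w,*g,.0155))
```

```text
[0.43212871 0.02301496 0.21601931] [-0.43594819  0.26341132 -1.00451741]
(209.25899280575538, 121.70503597122303) [0.45810227 0.13662602 0.0155    ]
```

View pics/w3.png

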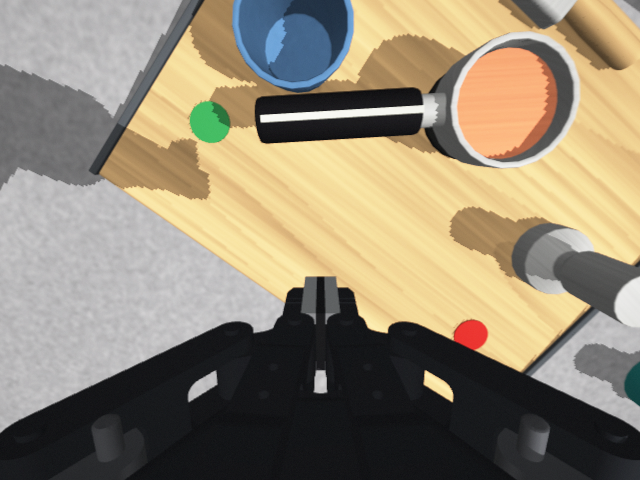

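The handle now points close to the dot at (209,122). The white line runs from (260,119) to (421,110), the rim is centred at (510,99), and the cup sits just beside the handle.

Run:
```python
from h import *
w=get('wrist')
a=lambda v:np.degrees(np.arctan2(v[1],v[0]))
O=back(w,260,119,.077);I=back(w,421,110,.077);G=back(w,209.3,121.7,.0155);A=back(w,510,99,.081)
print(O,I,A,'line',a(O-I))
for n,P in(('A',A),('A0',np.array([.57,-.019,0]))):print(n,a(G-P),a(O-P),a(I-P))
u=(O-I)[:2]/np.linalg.norm((O-I)[:2]);v=(G-O)[:2];print('dot off line mm',1e3*(u[0]*v[1]-u[1]*v[0]))
T=back(w,527,262,.014);print('tamper foot approx',T, 'top',back(w,640,302,.106))
```

```text
[0.48081479 0.09531553 0.077     ] [0.53558783 0.02092279 0.077     ] [ 0.56659437 -0.01637145  0.081     ] line 126.3630475751175
A 125.6931195086043 127.52554639457931 129.7402379218176
A0 126.06051436258933 127.96018077840155 130.76029128473277
dot off line mm -5.055833308903752
tamper foot approx [ 0.50397314 -0.13723632  0.014     ] top [ 0.51535511 -0.14145706  0.106     ]
```

>>> {"name": "drive_tool", "arguments": {"rows": [[[-0.004,0.037,0],0],[[-0.004,0.037,0],0],[[-0.004,0.037,0],0],[[-0.004,0.037,0],0],[[-0.003,0.038,0],0],[[0,0,0],0],[[0,0,0],0],[[0,0,0],0]], "jaw": 0}}

```text
t: 4.45
tool_pos: [0.5159, -0.1411, 0.2099]
tool_rot: [-3.008, -0.9, 0.003]
contact_force: [0.6, -0.3, 0.6]
opening: 0.0859
grip_force: 0.0
```

Run:
```python
from h import *
w=get('wrist');cv2.imwrite('pics/w4.png',w['image']);o=ctrl.get_obs();print(o['tool_pos'],o['tool_rot'],o['opening'])
print(proj(w,[.518,-.143,.106]),proj(w,[.518,-.143,.014]),proj(w,[.57,-.019,.081]))
```

```text
[ 0.51590851 -0.14090306  0.21026034] [-3.00826365e+00 -9.00516740e-01  2.27091240e-03] 0.08548609475448093
(np.float64(325.94200541006643), np.float64(269.28674041801435)) (np.float64(324.37815025635547), np.float64(228.3737121452421)) (np.float64(182.07576174911293), np.float64(50.403656658828396))
```

View pics/w4.png

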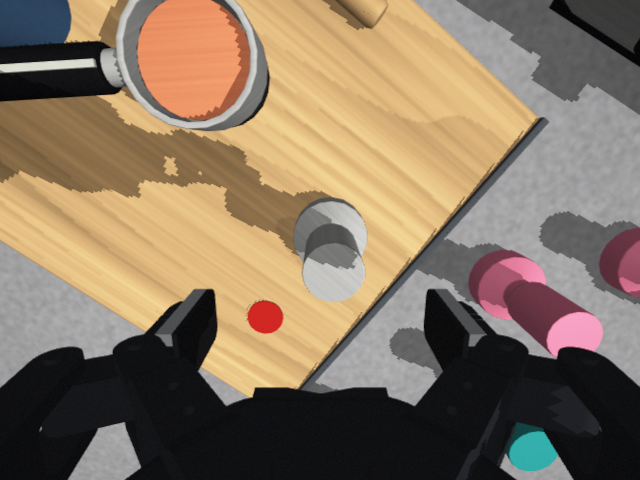

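The tamper top is at (333.5,270) and its foot at about (331,235). That is close to the prediction, with a small shift along tool y.

Run:
```python
from h import *
from scipy.spatial.transform import Rotation as R
w=get('wrist');o=ctrl.get_obs();Rt=R.from_rotvec(o['tool_rot']).as_matrix()
T=back(w,333.5,270,.106);B=back(w,331,234,.024);print(T,B,Rt.T@(T-o['tool_pos']),Rt.T@(B-o['tool_pos']))
```

```text
[ 0.51992479 -0.14654852  0.106     ] [ 0.51921668 -0.14819572  0.024     ] [0.00017037 0.00698098 0.10463533] [-0.00127961  0.00805851  0.18663503]
```

>>> {"name": "drive_tool", "arguments": {"rows": [[[0,0.007,0],0],[[0,0,0.03],0],[[0,0,0.03],0],[[0,0,0.011],0],[[0,0,0],0],[[0,0,0],0]], "grip_force": 60}}

```text
t: 5.15
tool_pos: [0.5211, -0.148, 0.1414]
tool_rot: [3.009, 0.899, 0.002]
contact_force: [-0.3, -0.2, 1.4]
opening: 0.0853
grip_force: 0.0
```

>>> {"name": "drive_tool", "arguments": {"rows": [[[0,0,0],0],[[0,0,0],0],[[0,0,0],0],[[0,0,0],0],[[0,0,0],0],[[0,0,0],0],[[0,0,0],0]], "jaw": 1}}

```text
t: 5.85
tool_pos: [0.5208, -0.1478, 0.1412]
tool_rot: [3.01, 0.899, 0.001]
contact_force: [-0.8, 1.9, 5.1]
opening: 0.0327
grip_force: 59.4
```

>>> {"name": "drive_tool", "arguments": {"rows": [[[0,0,-0.03],0],[[0,0,-0.04],0],[[0,0,-0.03],0],[[0.028,-0.0206,0],0],[[0.028,-0.0206,0],0],[[0.028,-0.0206,0],0],[[0.027,-0.0207,0],0],[[0,0,0],0],[[0,0,0],0],[[0,0,0],0]]}}

```text
t: 6.85
tool_pos: [0.5675, -0.0185, 0.2393]
tool_rot: [-3.01, -0.898, 0.003]
contact_force: [0.5, 0.0, -4.3]
opening: 0.0323
grip_force: 60.9
```

Run:
```python
from h import *
w=get('wrist');s=get('side');e=get('scene');o=ctrl.get_obs();print(o['tool_pos'],o['contact_force'])
cv2.imwrite('pics/w5.png',w['image'])
T=np.array(o['tool_pos'])
for n,d in(('w',w),('side',s),('scene',e)):print(n,'foot',proj(d,T-[0,0,.127]),'rim',proj(d,[.569,-.018,.081]))
a=s['image'][160:300,250:400];b=e['image'][150:270,260:410]
a=cv2.resize(a,(600,560),interpolation=3);b=cv2.resize(b,(600,480),interpolation=3)
cv2.imwrite('pics/s5.png',a);cv2.imwrite('pics/e5.png',b)
```

```text
[ 0.56776107 -0.01887671  0.23998618] [-0.12215792 -0.59823555 -4.52548214]
w foot (np.float64(321.1706038547134), np.float64(257.17887444121436)) rim (np.float64(321.00748492577617), np.float64(240.2215093699536))
side foot (np.float64(337.82891268090907), np.float64(227.25190694919135)) rim (np.float64(337.63419982213975), np.float64(236.23095260653133))
scene foot (np.float64(315.79879042599214), np.float64(210.22550989185515)) rim (np.float64(315.6237767418269), np.float64(219.86852009498335))
```

View pics/w5.png

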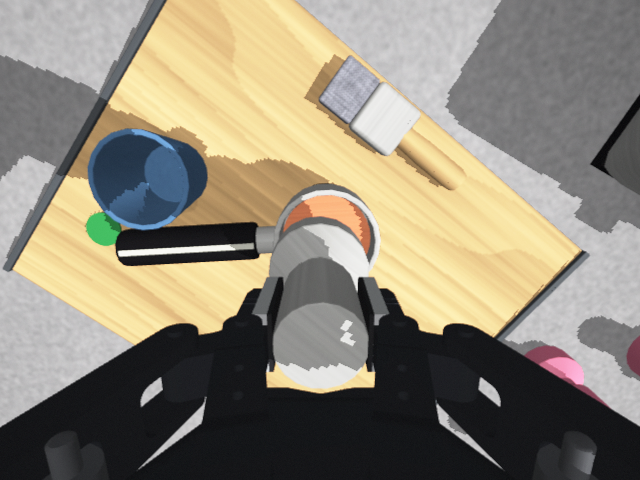

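Wrist view: tamper held upright with its foot at about x 270–374. Rim spans x 274–381 with its top at about 184, so its centre is near (327,237), slightly to tool +y of the tamper. The line runs (118,249) to (253,243) and the dot is at (103,229). I'll refine this numerically.

Run:
```python
from h import *
from scipy.spatial.transform import Rotation as R
w=get('wrist');o=ctrl.get_obs();Rt=R.from_rotvec(o['tool_rot']).as_matrix();T=np.array(o['tool_pos'])
im=w['image'];hsv=cv2.cvtColor(im,cv2.COLOR_BGR2HSV)
for r in (205,215,222):
    print(r,'L',[(x,*hsv[r,x,1:]) for x in range(266,300,2)]);print('R',[(x,*hsv[r,x,1:]) for x in range(356,388,2)])
print('col328',[(y,*hsv[y,328,1:]) for y in range(178,202,2)])
for u,v in((327.5,237),):
    A=back(w,u,v,.081);print('rim',A,Rt.T@(A-T))
F=back(w,322,257,T[2]-.127);print('foot',Rt.T@(F-T))
m=cv2.inRange(hsv,(45,120,40),(80,255,255));M=cv2.moments(m);g=(M['m10']/M['m00'],M['m01']/M['m00']);G=back(w,*g,.0155)
O=back(w,118,250.5,.077);I=back(w,253,244,.077);u=(O-I)[:2]/np.linalg.norm((O-I)[:2]);v=(G-O)[:2];print(g,G,O,I,'off mm',1e3*(u[0]*v[1]-u[1]*v[0]),np.degrees(np.arctan2(u[1],u[0])),'dot from rim',np.degrees(np.arctan2((G-A)[1],(G-A)[0])))
```

```text
205 L [(266, np.uint8(113), np.uint8(178)), (268, np.uint8(114), np.uint8(174)), (270, np.uint8(115), np.uint8(173)), (272, np.uint8(116), np.uint8(172)), (274, np.uint8(114), np.uint8(175)), (276, np.uint8(114), np.uint8(181)), (278, np.uint8(114), np.uint8(195)), (280, np.uint8(113), np.uint8(199)), (282, np.uint8(114), np.uint8(195)), (284, np.uint8(109), np.uint8(185)), (286, np.uint8(22), np.uint8(105)), (288, np.uint8(4), np.uint8(143)), (290, np.uint8(3), np.uint8(155)), (292, np.uint8(3), np.uint8(152)), (294, np.uint8(2), np.uint8(146)), (296, np.uint8(61), np.uint8(133)), (298, np.uint8(151), np.uint8(181))]
R [(356, np.uint8(5), np.uint8(165)), (358, np.uint8(1), np.uint8(229)), (360, np.uint8(3), np.uint8(236)), (362, np.uint8(2), np.uint8(236)), (364, np.uint8(10), np.uint8(175)), (366, np.uint8(88), np.uint8(236)), (368, np.uint8(88), np.uint8(247)), (370, np.uint8(87), np.uint8(248)), (372, np.uint8(91), np.uint8(245)), (374, np.uint8(91), np.uint8(246)), (376, np.uint8(89), np.uint8(247)), (378, np.uint8(90), np.uint8(247)), (380, np.uint8(91), np.uint8(245)), (382, n
[... 2603 characters left out ...]
.uint8(91), np.uint8(247)), (184, np.uint8(15), np.uint8(102)), (186, np.uint8(3), np.uint8(99)), (188, np.uint8(0), np.uint8(99)), (190, np.uint8(3), np.uint8(224)), (192, np.uint8(1), np.uint8(238)), (194, np.uint8(2), np.uint8(233)), (196, np.uint8(129), np.uint8(250)), (198, np.uint8(125), np.uint8(251)), (200, np.uint8(124), np.uint8(252))]
rim [ 0.57365142 -0.02093347  0.081     ] [0.00374164 0.00494852 0.15914986]
foot [1.49848654e-05 1.03457561e-03 1.26999956e-01]
(102.74060606060605, 229.27515151515152) [0.45764621 0.13671238 0.0155    ] [0.4837081  0.09645128 0.077     ] [0.53995112 0.01927849 0.077     ] off mm -2.6508457989166816 126.08431949665504 dot from rim 126.34785198782812
```

>>> {"name": "drive_tool", "arguments": {"rows": [[[0.001,0.003,0],0],[[0,0,0.01],0],[[0,0,0.01],0],[[0,0,0.01],0],[[0,0,0.008],0],[[0,0,0.004],0],[[0,0,0],0],[[0,0,0],0]]}}

```text
t: 7.85
tool_pos: [0.5707, -0.0199, 0.1985]
tool_rot: [3.01, 0.899, 0.001]
contact_force: [0.3, 0.7, -3.6]
opening: 0.0325
grip_force: 60.8
```

>>> {"name": "drive_tool", "arguments": {"rows": [[[0,0,0.002],0],[[0,0,0.002],0],[[0,0,0.002],0],[[0,0,0.002],0],[[0,0,0.002],0],[[0,0,0],0]]}}

```text
t: 8.45
tool_pos: [0.5712, -0.0199, 0.1898]
tool_rot: [3.01, 0.899, 0.003]
contact_force: [-2.8, 1.1, 7.4]
opening: 0.0323
grip_force: 61.9
```

>>> {"name": "drive_tool", "arguments": {"rows": [[[0,0,0.002],0],[[0,0,0.001],0],[[0,0,0.001],0],[[0,0,0.001],0],[[0,0,0],0],[[0,0,0],0]]}}

```text
t: 9.05
tool_pos: [0.5714, -0.0199, 0.186]
tool_rot: [3.01, 0.899, 0.003]
contact_force: [-5.3, 1.8, 10.8]
opening: 0.0326
grip_force: 62.3
```

>>> {"name": "drive_tool", "arguments": {"rows": [[[0,0,0.001],0],[[0,0,0.001],0],[[0,0,0],0],[[0,0,0],0],[[0,0,0],0],[[0,0,0],0]]}}

```text
t: 9.65
tool_pos: [0.5716, -0.0198, 0.1859]
tool_rot: [3.01, 0.899, 0.003]
contact_force: [-9.6, 2.8, 19.4]
opening: 0.0325
grip_force: 63.2
```

>>> {"name": "drive_tool", "arguments": {"rows": [[[0,0,0],0],[[0,0,0],0],[[0,0,-0.002],0],[[0,0,-0.002],0],[[0,0,-0.002],0],[[0,0,-0.002],0],[[0,0,-0.002],0],[[0,0,-0.002],0],[[0,0,0],0],[[0,0,0],0]]}}

```text
t: 10.65
tool_pos: [0.571, -0.02, 0.1937]
tool_rot: [3.01, 0.899, 0.002]
contact_force: [0.0, 0.6, 3.4]
opening: 0.0328
grip_force: 61.5
```

>>> {"name": "drive_tool", "arguments": {"rows": [[[0,0,-0.001],0],[[0,0,-0.001],0],[[0,0,0],0]]}}

```text
t: 10.95
tool_pos: [0.5709, -0.02, 0.1955]
tool_rot: [3.01, 0.899, 0.002]
contact_force: [1.7, 0.4, 2.0]
opening: 0.0325
grip_force: 61.3
```

>>> {"name": "drive_tool", "arguments": {"rows": [[[0,0,0],0],[[0,0,0],0],[[0,0,0],0],[[0,0,0],0],[[0,0,0],0],[[0,0,0],0]], "jaw": 0}}

```text
t: 11.55
tool_pos: [0.5705, -0.02, 0.1952]
tool_rot: [-3.01, -0.899, 0.0]
contact_force: [-1.1, -0.4, 0.5]
opening: 0.0857
grip_force: 0.0
```

>>> {"name": "drive_tool", "arguments": {"rows": [[[0,0,-0.02],0],[[0,0,-0.03],0],[[0,0,-0.04],0],[[-0.04,0,0],0],[[-0.04,0,0],0],[[0,0,0],0],[[0,0,0],0]]}}

```text
t: 12.25
tool_pos: [0.5033, -0.0641, 0.2855]
tool_rot: [3.011, 0.897, 0.001]
contact_force: [-0.7, 0.0, 0.4]
opening: 0.0854
grip_force: 0.0
```

Run:
```python
from h import *
w=get('wrist');cv2.imwrite('pics/w6.png',w['image']);o=ctrl.get_obs();print(o['t'],o['tool_pos'],o['contact_force'])
A=[.571,-.02];print([proj(w,[*A,z]) for z in(.069,.081,.161)])
```

```text
12.3 [ 0.50384502 -0.06381859  0.28556873] [ 0.27663467  0.08861489 -0.69276594]
[(np.float64(320.38198160776136), np.float64(124.00275863178611)), (np.float64(320.39575364979726), np.float64(123.12578608115521)), (np.float64(320.53177610308404), np.float64(114.46418328535314))]
```

View pics/w6.png

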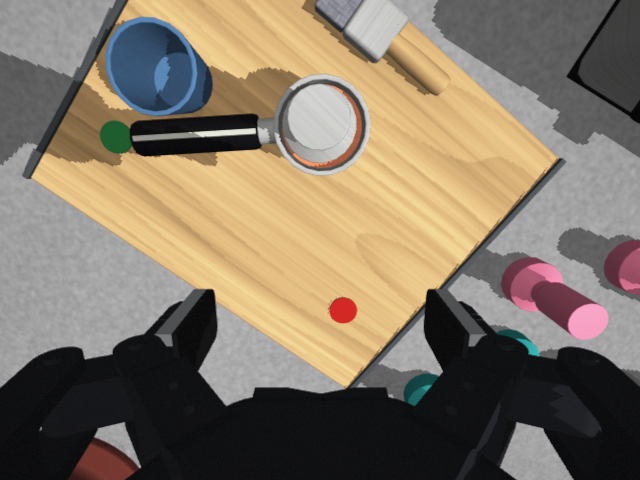

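The tamper stands upright in the basket at (320,120), and the cup and brush haven't moved. The line runs (133,139) to (256,131), with the dot at (116,137). Final check of the pointing, then hand in.

Run:
```python
from h import *
w=get('wrist');hsv=cv2.cvtColor(w['image'],cv2.COLOR_BGR2HSV)
m=cv2.inRange(hsv,(45,100,30),(85,255,255));m[:, 200:]=0;M=cv2.moments(m);g=(M['m10']/M['m00'],M['m01']/M['m00']);G=back(w,*g,.0155)
O=back(w,134,138.5,.077);I=back(w,255,131.5,.077);A=np.array([.571,-.02,0])
def off(P,Q):
    u=(P-Q)[:2]/np.linalg.norm((P-Q)[:2]);v=(G-P)[:2];return 1e3*(u[0]*v[1]-u[1]*v[0])
r=[off(O,I),off(O,A)];print(g,r)
if max(map(abs,r))<9: print(ctrl.finish_job())
```

```text
(115.65644171779141, 137.13496932515338) [np.float64(-4.805870486057958), np.float64(-5.663945604111768)]
the job is handed in; nothing more can be done
None
```

The job is handed in. The tamper was pressed to the stop, held and let go. It was last seen upright in the basket, with the handle line measuring about 5 mm from the green dot's centre (limit 14 mm).

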